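Half-open the suction valve and hold a carving blank level above its vacuum clamp

TASK

First set the lever of the suction valve half open, at 45 degrees to its pipe, and leave it there. Then grip the carving blank (round head on a long stem) by the stem at its balance point, lift it level, and finish while still holding it, still and level and about 3 cm clear of the vacuum clamp, with the head centred over the round pod and the stem lined up over the forked rest. Do not put it down or let go, never touch the clamp with the blank, and leave the other things on the bench where they are.

Things in the scene. Friction and masses are not known exactly. Their poses are not given: they have to be found in the camera images.
- valve (a joint): opening of the valve lever, rad: 0 closed (lever square across the pipe), 1.571 open (along the pipe, pointing to -x of valve_axis); half open is 0.785. Growing turns it clockwise seen from above. Stiff (about 0.12 N m): stays where it is left. Starts closed or a little open.
- valve_axis (a point): on the lever's vertical turning axis, 80 mm above the bench. x runs along the steel pipe (about 190 mm long, on a fixed grey base; pipe and brass body are up to 60 mm high, the hub 81 mm). The closed lever points to this frame's -y. This frame does not turn with the lever.
- valve_grip (a point): where to pinch the lever, on its black plastic grip, 75 mm from the axis. The grip is a level bar, 18 mm wide, 16 mm high (70 to 86 mm above the bench), reaching from 34 to 106 mm from the axis; its long axis is this point's y (outward is -y), and it turns with the lever.
- blank_mid (a point): middle of the pale wooden blank's length (318 mm), 16 mm above its flat underside. Lies flat: round head 90 mm across, 44 mm thick, petals on top; straight stem 34 mm wide, 32 mm high. x runs along the stem from head to stem end, z up. About 0.3 to 0.45 kg, even density: balance point on the stem at x = -39 mm, 75 mm from the head's centre, 30 mm from its edge.
- blank_head (a point): centre of the blank's round head, 22 mm above the underside; 114 mm from blank_mid towards -x. Same axes as blank_mid.
- clamp_pod (a point): centre of the top of the vacuum clamp's round pod: 60 mm across with a rubber rim, 60 mm above the bench, fixed. The clamp is a grey base plate 300 x 100 x 12 mm with the pod near one end and a forked rest near the other. x points from pod to rest.
- clamp_rest (a point): centre of the floor of the clamp's forked aluminium rest, 60 mm above the bench, 195 mm from the pod along the clamp's x. The two prongs stand 12 mm higher (72 mm above the bench), 42 mm apart; the rest is 24 mm long along x.
- gouge_a_mid (a point): bystander: carving gouge lying at the right; wooden handle 110 mm, thin steel blade, 235 mm overall, 26 mm high
- gouge_b_mid (a point): bystander: second such gouge, lying just right of the valve
- mallet_mid (a point): bystander: wooden mallet lying beyond the valve; dark block head 130 x 70 x 60 mm, point at its centre; handle 200 mm
- roundel_center (a point): bystander: plain wooden disc, 72 mm across, 24 mm thick, lying flat between the robot and the valve
- sander_mid (a point): bystander: cork sanding block 105 x 62 x 30 mm, at the left
- batten_mid (a point): bystander: small wooden batten 170 x 22 x 14 mm, lying just left of the valve
Mind the look-alikes: they are no part of the job. Leave any purple look-alike of the part that bears valve alone.

How it is judged:
On the way, in this order (a step that is already met when the one before it is completed fails the run):
1. the valve lever stands half open, at rest, with the blank still on the bench (value of joint valve between 0.645 and 0.925 rad and velocity of joint valve between -0.05 and 0.05 rad/s and height (world z) of blank_mid below 0.03 m), for 0.3 s.
2. the blank is lifted level, gripped at its balance point (contact force between the fingers and blank above 2 N and x of the grasp point in the frame of blank_mid between -0.061 and -0.017 m and angle between blank_mid's own z axis and vertical below 0.07 rad and height (world z) of blank_mid above 0.07 m), for 0.3 s.
At the end, for the whole second after the job is handed in: Valve at 45 +-8 degrees; fingers hold the blank (over 2 N) within 22 mm of its balance point; it is still, level within 4 degrees, head centred over the pod within 15 mm, stem in line within 6 degrees, underside 15 to 50 mm above the pod, not touching the clamp (value of joint valve between 0.645 and 0.925 rad and contact force between the fingers and blank above 2 N and x of the grasp point in the frame of blank_mid between -0.061 and -0.017 m and angle between blank_mid's own z axis and vertical below 0.07 rad and horizontal distance between blank_head and clamp_pod below 0.015 m and angle between the x axis of blank_mid and the x axis of clamp_pod, either way round below 0.105 rad and height (world z) of blank_head between 0.097 and 0.132 m and contact force between blank and clamp below 0.1 N and linear speed of blank below 0.02 m/s and angular speed of blank below 0.15 rad/s); the arm keeps its last pose, push and grip.
It fails at once if the blank touches the vacuum clamp (contact force between blank and clamp above 1 N).
It fails at once if a bystander is moved by more than 30 mm (distance of any of gouge_a_mid, gouge_b_mid, mallet_mid, roundel_center, sander_mid, batten_mid from where it was at the start of the episode above 0.03 m).
It also fails if it takes over 62 s, if anything falls off the work surface, if the arm or the gripper's body presses on something with over 40 N, if the wrist force passes 120 N, or if a joint passes its speed limit or range.

ROBOT

A 7-joint arm with a two-finger parallel gripper is mounted at the origin on the work surface. World frame = base frame: x ahead of the robot, y to its left, z up, the work surface at z = 0. Lengths are in m, angles in rad, forces in N, time in s.
With the tool pointing down it reaches from about 0.4 to 0.9 m from the base axis. Payload 5.5 kg.
Tool frame: the origin (TCP) lies midway between the tips of the shut fingers; the grasp point (between the pads) lies 19 mm behind it (manip.grip_depth is the distance from the TCP to the grasp point, in m); z points along the fingers, x is the direction in which the jaws open and shut, and the axes are right-handed (so a half turn about z gives the same grasp; the last joint's range is limited). The gripper opens to 92 mm and grips with 3 to 60 N. Pads are 19 mm wide; open, the fingers measure 130 mm over their backs; the gripper's body (75 mm by 190 mm) begins 47 mm behind the grasp point.
Start: joints at [1.423, 0.501, -0.427, 1.55, 0.221, 1.138, -0.21], TCP at [0.26, -0.596, 0.227] pointing down, gripper open.
Joint ranges: [-2.88, 2.88], [-0.31, 2.03], [-1.54, 1.56], [0.2, 2.42], [-1.41, 4.55], [0.19, 2.02], [-2.57, 2.57]. Speed limits (rad/s): [2.57, 2.57, 3.14, 3.14, 3.14, 3.14, 3.14].

INTERFACE

Orientations are given as a unit quaternion [x, y, z, w].
In Python, from bench import manip, effector, viewer gives the robot as it stands. Calls block until the motion is done:
- manip.move_pose(position, orientation): joint-space move of the TCP to a pose.
- manip.servo_line(position, ori=None, vel=0.15): straight line of the TCP; ori=None keeps the orientation; vel is the mean speed in m/s.
- manip.movej(angles): joint-space move.
- effector.open_jaws() and effector.close(f_grip=None): open the fingers fully, or close them until they stop; f_grip is the grip in N (None keeps the last).
- manip.sleep(seconds).
- manip.solve_ik(position, orientation): joint angles nearest the present ones, or None.
- viewer.get_image(name): name is "scene" or "side" or "wrist"; returns the picture (384x512x3 uint8, red, green, blue); there is no depth.
- viewer.get_calibration(name): a dict with "vfov" (degrees; the focal length in pixels is half the picture's height over the tangent of half this angle, whatever the lens; pixels are square), "cx", "cy" (the principal point, pixels), "dist_coeffs" ([k1, k2, p1, p2, k3] as OpenCV has them; the pictures are not rectified), "eye" and "attitude" of the camera in the world. Camera axes: x right, y down, z forward; pixel columns grow to the right and rows downward; lengths in m; the calibration is good to about 2 mm. A picture is of the moment at which its call begins: read the wrist's pose just before it. get_calibration takes no time and is no camera call; for the wrist camera it gives the pose at the moment of the call.
A pose or a line that the arm cannot do raises manip.PlanningError and nothing moves.
- manip.hand_in(): hands the job in, once; it reports no verdict.
Readings, each from a call of its own:
- manip.current_clock(): time.
- manip.current_q(): joint angles.
- manip.current_joint_velocities(): joint speeds.
- manip.current_tau(): joint torques, N m.
- manip.current_tool_pos(): TCP position.
- manip.current_tcp_rot(): TCP orientation.
- manip.current_force(): force on the tool from outside, world axes, zero at the start.
- manip.current_wrist_torque(): the same for the moment, N m.
- manip.current_finger_gap(): finger opening in m.
Only numpy, scipy, OpenCV 4.12 (cv2) and the standard library are available. Lean on these libraries where they do the work, as an engineer would, in place of code of your own. Each camera call takes 0.05 s, during which the arm holds its last target.

## Working session

There is one attempt and no reset: what is moved stays moved. The work goes in short steps, each a Python script; the robot and the scene stay as the last script left them, time stands still between calls to the robot, and variables do not carry over. Pictures are saved under pics/ and viewed, and the job is handed in when it is done.

```bash
ls; mkdir -p pics
python3 - <<'E'
from bench import manip, effector, viewer
import cv2
for n in ["scene","side","wrist"]:
    c=viewer.get_calibration(n); print(n,c)
    cv2.imwrite(f"pics/{n}0.png",viewer.get_image(n)[:,:,::-1])
print(manip.current_clock(),manip.current_tool_pos(),manip.current_tcp_rot(),manip.grip_depth)
E
```

```text
pics
scene {'vfov': 55.999007008570494, 'cx': 249.92334540895237, 'cy': 193.64560456399707, 'dist_coeffs': array([-0.02211722,  0.        ,  0.        ,  0.        ,  0.        ]), 'eye': array([ 1.14855736, -0.3846939 ,  1.16094454]), 'attitude': array([ 0.8308853 ,  0.46939229, -0.14305732, -0.26236446])}
side {'vfov': 48.26269870790665, 'cx': 253.4779787806945, 'cy': 185.10131675239526, 'dist_coeffs': array([-0.0783994,  0.       ,  0.       ,  0.       ,  0.       ]), 'eye': array([0.43560172, 0.97949396, 1.20591711]), 'attitude': array([-0.04936001,  0.93609597, -0.34810525,  0.01051925])}
wrist {'vfov': 64.79475442023504, 'cx': 258.5311873817785, 'cy': 191.36838364414456, 'dist_coeffs': array([-0.0462973,  0.       ,  0.       ,  0.       ,  0.       ]), 'eye': array([ 0.32568761, -0.56768822,  0.38479059]), 'attitude': array([ 0.82912038, -0.54262055, -0.07449323,  0.11212978])}
0.15 [ 0.25932504 -0.59544042  0.22589514] [ 8.36472219e-01 -5.48008792e-01 -6.29269923e-04 -4.41845996e-04] 0.0188
```

View pics/scene0.png

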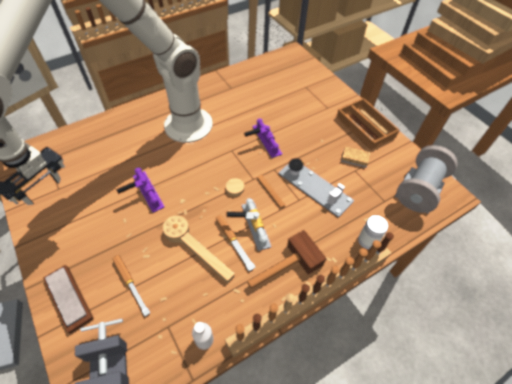

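View pics/side0.png

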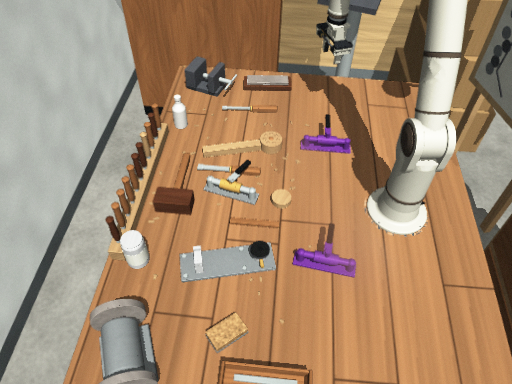

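View pics/wrist0.png

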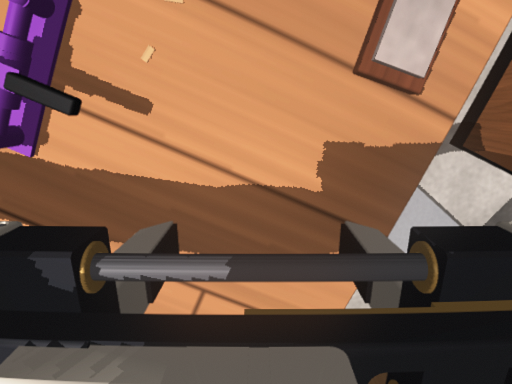

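The scene view shows the brass valve near (255,220), the blank with its head at (176,229) and stem end at (230,275), and the clamp with its black pod at (296,166) and rest at (337,193). The two purple valves are decoys. Next I'll enlarge these areas.

```bash
cat > crop.py <<'E'
import cv2
def crop(src,dst,x0,y0,w,h,s):
    im=cv2.imread(src)[y0:y0+h,x0:x0+w]
    im=cv2.resize(im,None,fx=s,fy=s,interpolation=cv2.INTER_CUBIC)
    for x in range((x0+9)//10*10,x0+w,10):
        cv2.line(im,(int((x-x0+.5)*s),0),(int((x-x0+.5)*s),6 if x%50 else 14),(0,0,255),1)
        if x%20==0: cv2.putText(im,str(x),(int((x-x0+.5)*s)-10,24),0,.35,(0,0,255),1)
    for y in range((y0+9)//10*10,y0+h,10):
        cv2.line(im,(0,int((y-y0+.5)*s)),(6,int((y-y0+.5)*s)),(0,0,255),1)
        if y%20==0: cv2.putText(im,str(y),(8,int((y-y0+.5)*s)+4),0,.35,(0,0,255),1)
    cv2.imwrite(dst,im)
E
python3 - <<'E'
from crop import crop
crop("pics/scene0.png","pics/s_a.png",155,145,200,145,4)
crop("pics/side0.png","pics/d_a.png",170,120,130,100,6)
crop("pics/side0.png","pics/d_b.png",170,200,130,90,6)
E
```

```text
(no output)
```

View pics/s_a.png

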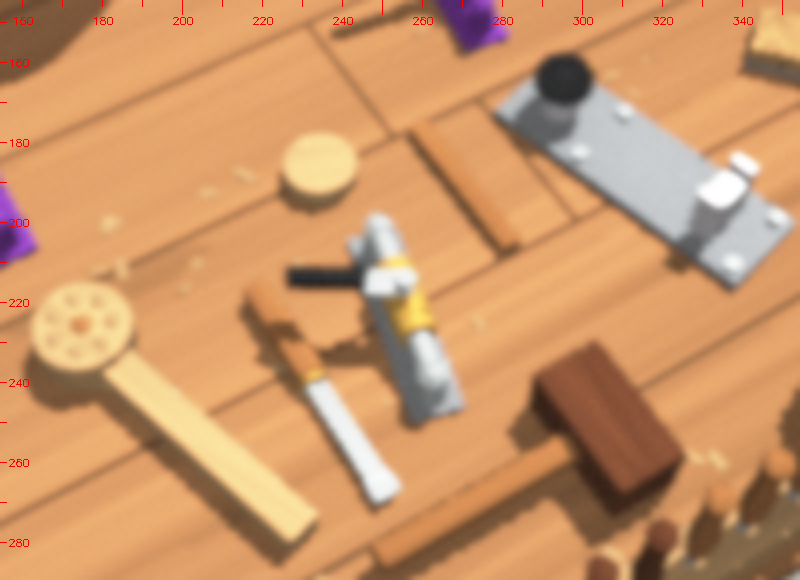

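View pics/d_a.png

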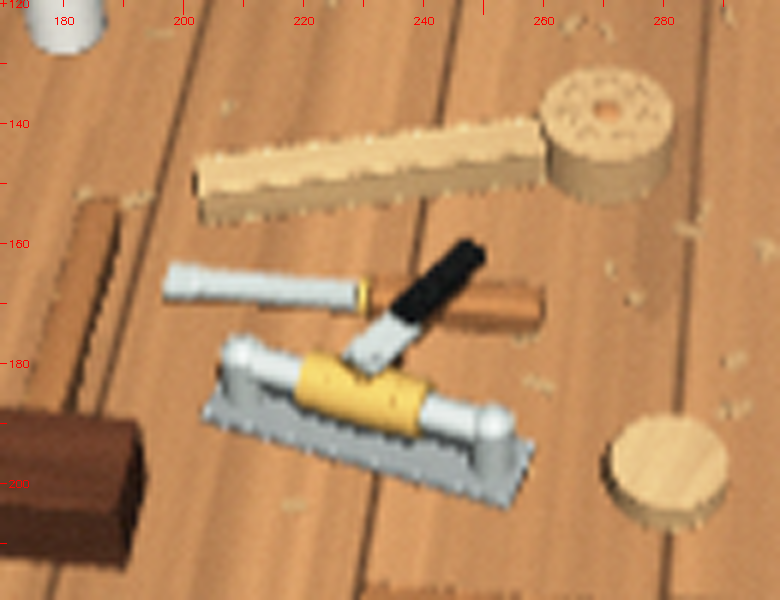

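View pics/d_b.png

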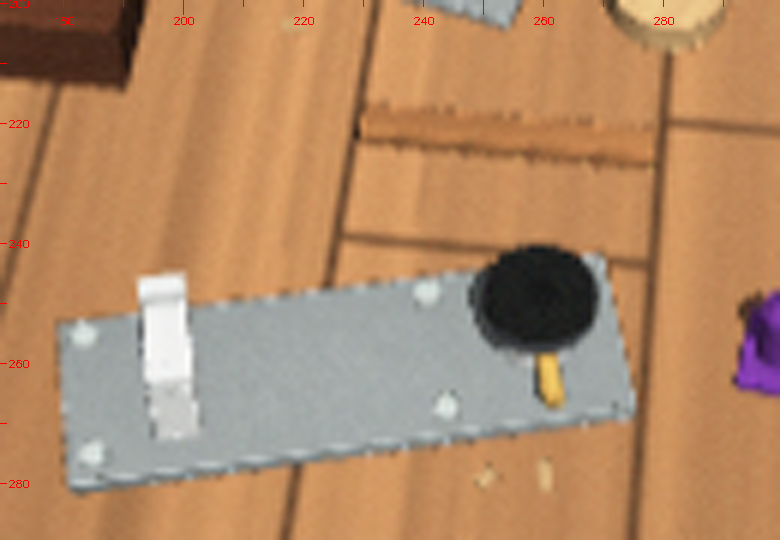

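```bash
cat > geo.py <<'E'
import numpy as np, cv2
from scipy.spatial.transform import Rotation as R
H,W=384,512
def ray(cal,uv):
    f=H/2/np.tan(np.radians(cal['vfov'])/2)
    K=np.array([[f,0,cal['cx']],[0,f,cal['cy']],[0,0,1]])
    p=cv2.undistortPoints(np.array(uv,float).reshape(-1,1,2),K,np.array(cal['dist_coeffs']))[0,0]
    d=R.from_quat(cal['attitude']).apply([p[0],p[1],1]); return np.array(cal['eye']),d/np.linalg.norm(d)
def tri(obs):
    A=np.zeros((3,3));b=np.zeros(3);rs=[ray(c,u) for c,u in obs]
    for o,d in rs:
        P=np.eye(3)-np.outer(d,d);A+=P;b+=P@o
    x=np.linalg.solve(A,b); return x,[np.linalg.norm((np.eye(3)-np.outer(d,d))@(x-o)) for o,d in rs]
def atz(cal,uv,z):
    o,d=ray(cal,uv); return o+d*(z-o[2])/d[2]
def proj(cal,X):
    f=H/2/np.tan(np.radians(cal['vfov'])/2)
    K=np.array([[f,0,cal['cx']],[0,f,cal['cy']],[0,0,1]])
    Rw=R.from_quat(cal['attitude']).inv(); t=-Rw.apply(cal['eye'])
    return cv2.projectPoints(np.array(X,float).reshape(-1,1,3),Rw.as_rotvec(),t,K,np.array(cal['dist_coeffs']))[0].reshape(-1,2)
E
python3 - <<'E'
from bench import viewer
from geo import *
np.set_printoptions(precision=4,suppress=True)
s=viewer.get_calibration("scene");d=viewer.get_calibration("side")
P=dict(hub=((255,215),(231.5,179)),gripend=((227.5,214.2),(248.3,161.3)),el1=((249.5,200),(252,189.7)),el2=((263,239.5),(210.3,178.7)),
head=((175,226.2),(271.2,138.3)),pod=((296,165),(259.5,249.5)),stemendR=((227.3,281),(202.8,146.2)),stemendL=((234,273.3),(204,152.8)),
rest=((335,191),(197,252)))
for k,(a,b) in P.items(): print(k,*tri([(s,a),(d,b)]))
E
```

```text
hub [ 0.5955 -0.0161  0.0711] [np.float64(0.0014935176816934482), np.float64(0.001493517681693648)]
gripend [ 0.546  -0.1003  0.0793] [np.float64(0.0001922535336035499), np.float64(0.00019225353360386767)]
el1 [0.5197 0.0076 0.0505] [np.float64(0.0017660508119758044), np.float64(0.0017660508119759115)]
el2 [ 0.6776 -0.0347  0.0405] [np.float64(0.00014586738352522353), np.float64(0.00014586738352525164)]
head [ 0.4728 -0.2743  0.0406] [np.float64(0.0006614639996451358), np.float64(0.0006614639996451063)]
pod [0.4714 0.2517 0.0514] [np.float64(0.0011232763772470755), np.float64(0.0011232763772470844)]
stemendR [ 0.7391 -0.2125  0.026 ] [np.float64(0.0007534559528167571), np.float64(0.0007534559528171493)]
stemendL [ 0.7275 -0.1796  0.024 ] [np.float64(0.0003790805761206076), np.float64(0.00037908057612065407)]
rest [0.6603 0.2936 0.0709] [np.float64(0.0025900911609938403), np.float64(0.0025900911609937614)]
```

```bash
cat > h.py <<'E'
from bench import manip, effector, viewer
from geo import *
import pickle
np.set_printoptions(precision=4,suppress=True)
def down(a): return (R.from_euler('z',a,degrees=True)*R.from_euler('x',180,degrees=True)).as_quat()
def snap(n,name):
    c=viewer.get_calibration(n); im=viewer.get_image(n)
    cv2.imwrite(f"pics/{name}.png",im[:,:,::-1]); pickle.dump(c,open(f"pics/{name}.pkl","wb")); return c
def load(name): return pickle.load(open(f"pics/{name}.pkl","rb"))
E
python3 - <<'E'
from h import *
c=viewer.get_calibration("wrist");T=R.from_quat(manip.current_tcp_rot());p=manip.current_tool_pos()
print("cam in tool",T.inv().apply(c['eye']-p),"\n",(T.inv()*R.from_quat(c['attitude'])).as_matrix())
for nm,pos,a in [("viewA",(0.50,-0.16,0.30),-40),("grasp",(0.557,-0.081,0.068),-30),("half",(0.53,-0.053,0.068),-60),("blank",(.545,-.25,.02),-73),("viewC",(0.5,0.2,.3),-77),("final",(0.543,0.268,0.11),-77)]:
    q=manip.solve_ik(pos,down(a)); print(nm,q)
    q=manip.solve_ik(pos,down(a+180)); print(nm,q)
E
```

```text
cam in tool [ 0.0009 -0.0719 -0.159 ] 
 [[ 1.      0.0007  0.0001]
 [-0.0007  0.9637  0.2668]
 [ 0.     -0.2668  0.9637]]
viewA [ 0.9749  0.2682 -0.8491  1.7641  0.2146  1.2057 -0.6319]
viewA [ 1.2574  0.4459 -1.2904  1.7578  0.4471  1.2818  2.3032]
grasp [ 0.6783  0.6547 -0.763   1.88    0.5951  0.8491 -0.9147]
grasp [ 0.9765  1.0115 -1.3067  1.8718  1.0763  1.1933  1.8953]
half [ 0.5764  0.5744 -0.6637  1.9567  0.4973  0.7777 -1.4207]
half [ 0.963   0.9675 -1.3058  1.9462  1.0568  1.1498  1.3063]
blank [ 0.7215  0.6934 -0.4472  1.8069  0.4237  0.7374 -1.2282]
blank [ 1.0448  0.8784 -0.9297  1.7961  0.871   0.9381  1.5924]
viewC [ 0.4226  0.3718 -1.0714  1.7295  0.3432  1.2461 -2.0759]
viewC [ 0.5411  0.4866 -1.2922  1.727   0.4849  1.3031  0.9425]
final [ 0.0914  0.6741 -0.8226  1.7507  0.5837  0.9793 -2.3049]
final [ 0.3304  0.978  -1.306   1.7438  1.0009  1.2556  0.5586]
```

Run:
```python
from h import *
manip.move_pose((0.53,-0.17,0.30),down(-60)); c=snap("wrist","wA"); print(manip.current_clock(),c['eye'])
manip.move_pose((0.50,-0.06,0.25),down(-45)); c=snap("wrist","wB"); print(manip.current_clock(),c['eye'])
```

```text
2.05 [ 0.5924 -0.1368  0.4586]
2.6667 [ 0.5511 -0.0101  0.4088]
```

View pics/wA.png

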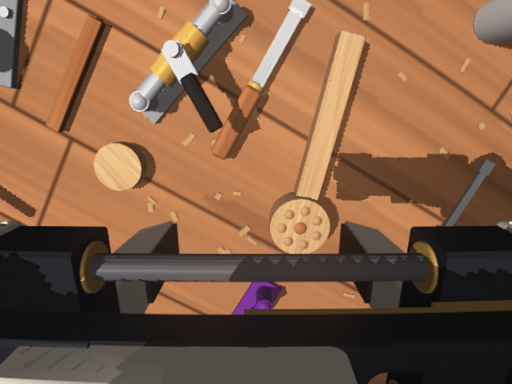

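View pics/wB.png

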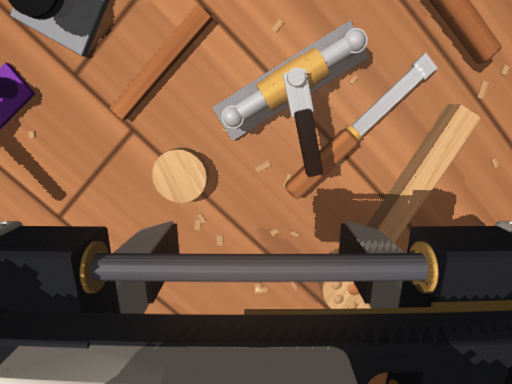

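wA shows the hub at about (174,48), the grip's outer end at (215,128), the blank's head centre at (300,228) and its stem end at (352,34). wB shows the hub at about (297,76) and the grip end at (314,172). I'll enlarge both.

Run:
```python
from crop import crop
crop("pics/wA.png","pics/wA1.png",120,0,130,140,4)
crop("pics/wB.png","pics/wB1.png",210,20,170,165,3.5)
crop("pics/wA.png","pics/wA2.png",250,20,130,240,2.5)
```

```text
(no output)
```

View pics/wA1.png

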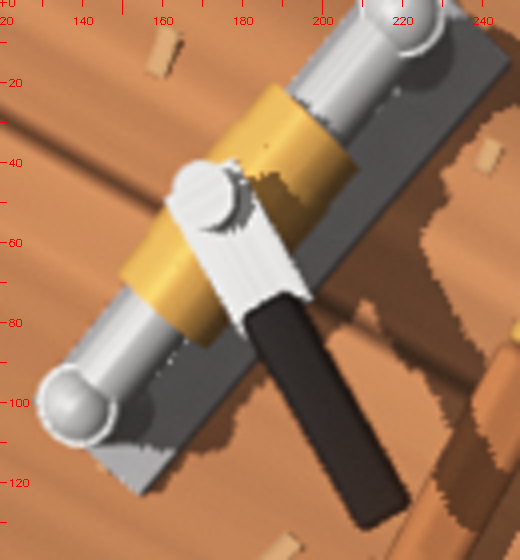

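View pics/wB1.png

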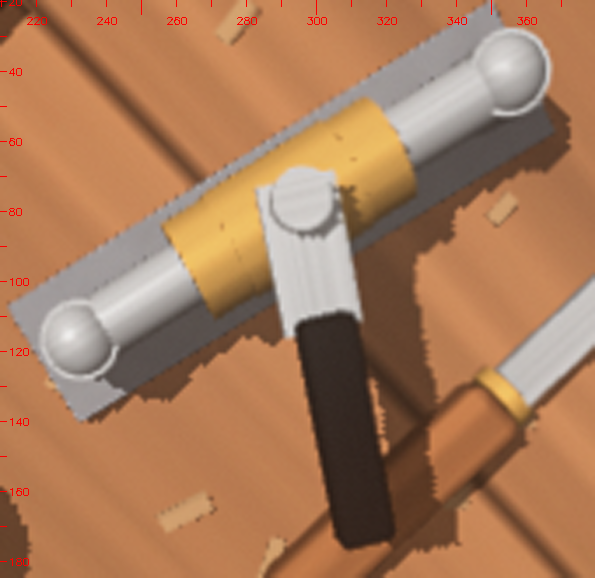

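View pics/wA2.png

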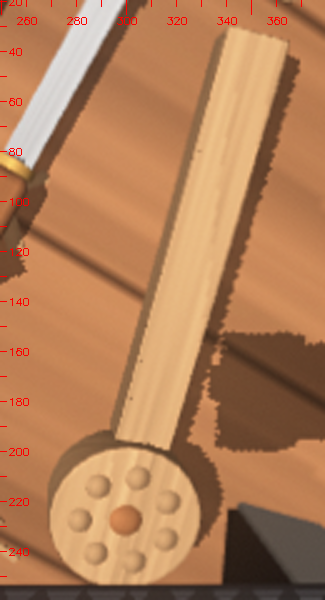

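Run:
```python
from h import *
A=load("wA");B=load("wB");s=viewer.get_calibration("scene");d=viewer.get_calibration("side")
X={}
for k,a,b in [("hub",(170.8,48.3),(296.1,76.4)),("out",(216.3,127.5),(313.5,173.8)),("in",(186.5,75.8),(303,110.4)),("el2",(220.3,1.5),(355.5,39.5)),("el1",(138.3,100.8),(231.8,116.6))]:
    x,r=tri([(A,a),(B,b)]);X[k]=x;print(k,x,r)
ang=lambda v:np.degrees(np.arctan2(v[1],v[0]))
print("pipe",ang(X['el2']-X['el1']),np.linalg.norm((X['el2']-X['el1'])[:2]),"mid",(X['el1']+X['el2'])/2)
h=atz(A,(170.8,48.3),.081),atz(B,(296.1,76.4),.081);print("hub@81",h)
o=atz(A,(216.3,127.5),.086),atz(B,(313.5,173.8),.086);print("out@86",o,[ang(b-a) for a,b in zip(h,o)],[np.linalg.norm((b-a)[:2]) for a,b in zip(h,o)])
print("head",tri([(A,(299.5,227.1)),(s,(175,226.2)),(d,(271.2,138.3))]),atz(A,(299.5,227.1),.046))
c=[atz(A,u,.032) for u in [(340.7,29.9),(364.7,36.7),(295.9,194.7),(316.7,199.5)]]
e=(c[0]+c[1])/2;n=(c[2]+c[3])/2;print("stem end",e,"near",n,"ang",ang(e-n),np.linalg.norm(c[1]-c[0]),np.linalg.norm(c[3]-c[2]))
hd=atz(A,(299.5,227.1),.046);print("head->end",ang(e-hd),np.linalg.norm((e-hd)[:2]),"(exp 273)")
```

```text
hub [ 0.6002 -0.0151  0.0817] [np.float64(8.479343476434291e-05), np.float64(8.479343476454625e-05)]
out [ 0.545  -0.1035  0.0786] [np.float64(0.0008867325167919993), np.float64(0.0008867325167920862)]
in [ 0.5821 -0.0448  0.082 ] [np.float64(0.00011315671145560668), np.float64(0.00011315671145569855)]
el2 [ 0.6787 -0.0333  0.0482] [np.float64(1.0923275836074808e-05), np.float64(1.0923275835832523e-05)]
el1 [0.5221 0.0049 0.0487] [np.float64(2.9583927558372982e-05), np.float64(2.9583927558642627e-05)]
pipe -13.701635249994492 0.161205087608624 mid [ 0.6004 -0.0142  0.0485]
hub@81 (array([ 0.6001, -0.0149,  0.081 ]), array([ 0.6004, -0.015 ,  0.081 ]))
out@86 (array([ 0.5468, -0.1039,  0.086 ]), array([ 0.5443, -0.1016,  0.086 ])) [np.float64(-120.9075404218877), np.float64(-122.89674580100666)] [np.float64(0.10378325503197632), np.float64(0.10314720046954903)]
head (array([ 0.4733, -0.2745,  0.0405]), [np.float64(0.0009961797312031514), np.float64(0.0010876659870466287), np.float64(0.0005193849871907013)]) [ 0.4759 -0.2729  0.046 ]
stem end [ 0.7352 -0.1956  0.032 ] near [ 0.5172 -0.2611  0.032 ] ang 16.714392250986176 0.032890757830897385 0.031883662852329374
head->end 16.591354715367526 0.27063690733586054 (exp 273)
```

Hub height is 81.7 mm (expected 81), the pipe lies at -13.7° and the lever at about -121.8°, which is 0.31 rad open. Stem length and width also match the text. Now I'll turn the lever to -148.7°.

```bash
python3 - <<'E'
from h import *
hub=np.array([.6002,-.015]);L=.074;z=.068
P=lambda t,z:(hub[0]+L*np.cos(np.radians(t)),hub[1]+L*np.sin(np.radians(t)),z)
t=-121.8
manip.move_pose(P(t,.15),down(t+90))
manip.servo_line(P(t,z),vel=.1)
effector.close(f_grip=20); print("gap",manip.current_finger_gap(),manip.current_force(),manip.current_clock())
for t in [-131,-140,-148.7]:
    manip.servo_line(P(t,z),ori=down(t+90),vel=.05)
print(manip.current_force(),manip.current_tool_pos(),P(t,z))
manip.sleep(.2)
effector.open_jaws()
manip.servo_line(P(t,.15),vel=.15)
manip.move_pose((0.50,-0.06,0.25),down(-45)); c=snap("wrist","wC"); print(manip.current_clock())
E
python3 -c "
from crop import crop
crop('pics/wC.png','pics/wC1.png',210,20,170,165,3.5)"
```

```text
gap 0.017675075370147158 [-0.9744 -0.2346  1.1978] 5.3083
[-5.5096  0.021   5.5457] [ 0.5364 -0.0536  0.0679] (np.float64(0.5369700465701722), np.float64(-0.05344441427908371), 0.068)
9.15
```

View pics/wC1.png

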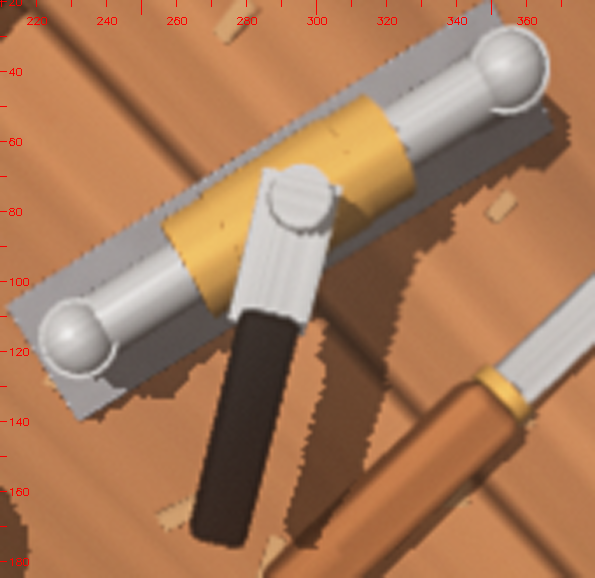

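Run:
```python
from h import *
C=load("wC")
h=atz(C,(210+301/3.5-.5,20+198/3.5-.5),.081);o=atz(C,(271.8,173.8),.086)
v=(o-h)[:2];a=np.degrees(np.arctan2(v[1],v[0]));print(h,o,a,np.linalg.norm(v),"opening rad",np.radians(-103.7-a))
manip.move_pose((0.57,0.20,0.27),down(-10)); snap("wrist","wD")
manip.move_pose((0.50,0.26,0.30),down(-10)); snap("wrist","wE");print(manip.current_clock())
```

```text
[ 0.6   -0.015  0.081] [ 0.5119 -0.07    0.086 ] -148.04007646622443 0.10383023580359835 opening rad 0.7738803249216686
10.775
```

View pics/wD.png

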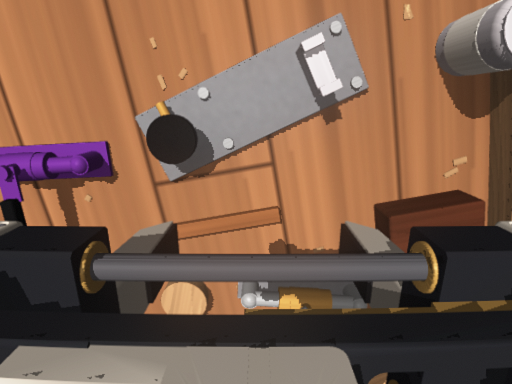

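View pics/wE.png

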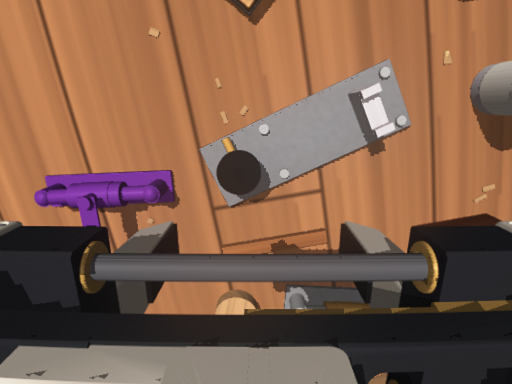

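The valve reads 0.774 rad, which is in range. In wD the pod is at (171,139) and the rest at (322,72). In wE the pod is at (239,172) and the rest at (376,113). Enlarging both.

Run:
```python
from crop import crop
crop("pics/wD.png","pics/wD1.png",130,5,250,180,3.2)
crop("pics/wE.png","pics/wE1.png",190,50,230,165,3.4)
```

```text
(no output)
```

View pics/wD1.png

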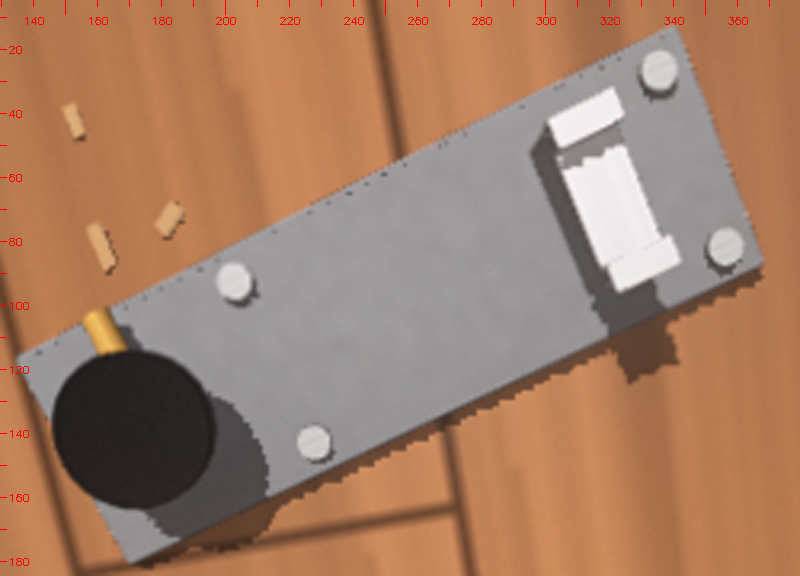

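View pics/wE1.png

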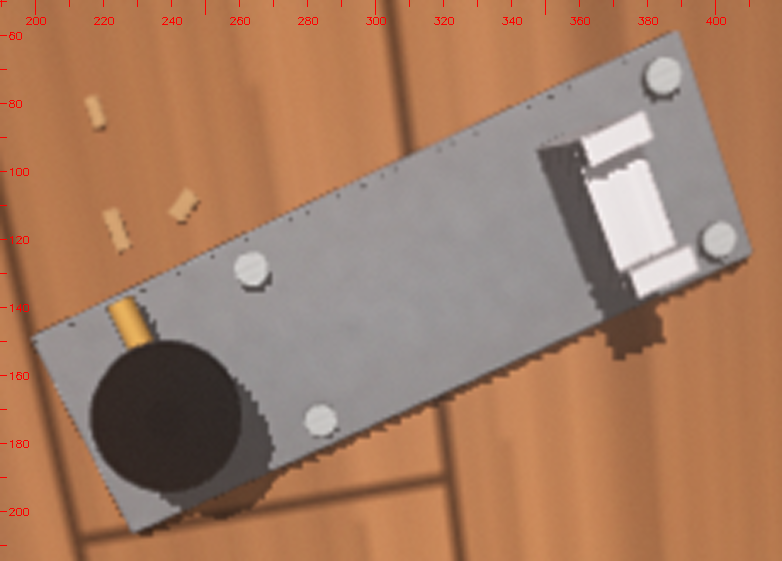

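Run:
```python
from h import *
D=load("wD");E=load("wE")
d=lambda x,y:(130+x/3.2-.5,5+y/3.2-.5)
e=lambda x,y:(190+x/3.4-.5,50+y/3.4-.5)
X={}
for k,a,b in [("pod",(134,428),(166,415)),("pr1",(586,117),(617,139)),("pr2",(645,264),(664,271))]:
    X[k],r=tri([(D,d(*a)),(E,e(*b))]);print(k,X[k],r[0])
ang=lambda v:np.degrees(np.arctan2(v[1],v[0]))
for nm,c,f,p in [("D",D,d,[(134,428),(586,117),(645,264)]),("E",E,e,[(166,415),(617,139),(664,271)])]:
    po=atz(c,f(*p[0]),.06);a=atz(c,f(*p[1]),.072);b=atz(c,f(*p[2]),.072);m=(a+b)/2
    print(nm,po,m,ang(m-po),np.linalg.norm((m-po)[:2]),ang(a-b)-90,np.linalg.norm(a-b))
```

```text
pod [0.4715 0.2513 0.0553] 1.2745527436238263e-06
pr1 [0.6527 0.3267 0.0739] 9.58669150326265e-05
pr2 [0.6675 0.2762 0.0704] 4.78659528464648e-05
D [0.473  0.2515 0.06  ] [0.6601 0.3016 0.072 ] 14.96937095268649 0.1937507873443225 15.337501689501806 0.05281609300106596
E [0.472  0.2522 0.06  ] [0.6601 0.3015 0.072 ] 14.681172290639347 0.19444824110467954 15.184232721165571 0.05197090172070654
```

Two views put the pod at (0.472, 0.252) with the clamp at 15.0°, pod-to-rest distance 194 mm (expected 195). Next I'll grip the blank.

```bash
python3 - <<'E'
from h import *
o=down(-73.35);p=np.array([.5466,-.2518,.005])
manip.move_pose(p+[0,0,.2],o)
manip.servo_line(p+[0,0,.06],vel=.25)
manip.servo_line(p,vel=.06)
effector.close(f_grip=40);print("gap",manip.current_finger_gap(),manip.current_force(),manip.current_tool_pos())
manip.servo_line(p+[0,0,.10],vel=.1);manip.sleep(.4)
print(manip.current_finger_gap(),manip.current_force(),manip.current_wrist_torque(),manip.current_clock())
snap("side","d1");snap("scene","s1");snap("wrist","w1")
E
python3 - <<'E'
from crop import crop
crop("pics/d1.png","pics/d1c.png",170,70,150,110,5)
crop("pics/s1.png","pics/s1c.png",130,150,140,140,4)
E
```

```text
gap 0.03394606259202041 [0.0081 0.4855 0.5283] [ 0.5466 -0.2518  0.005 ]
0.03355428607403994 [-1.0268  0.5966 -3.6336] [-0.0029 -0.0109  0.0158] 17.0083
```

View pics/d1c.png

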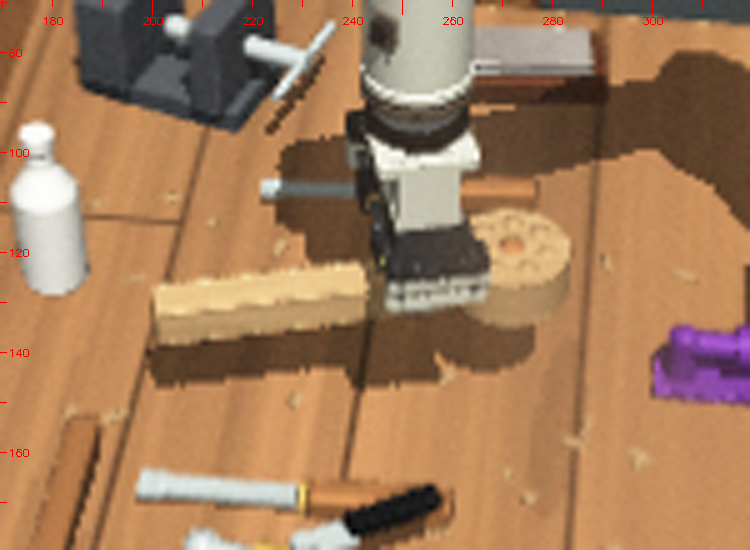

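View pics/s1c.png

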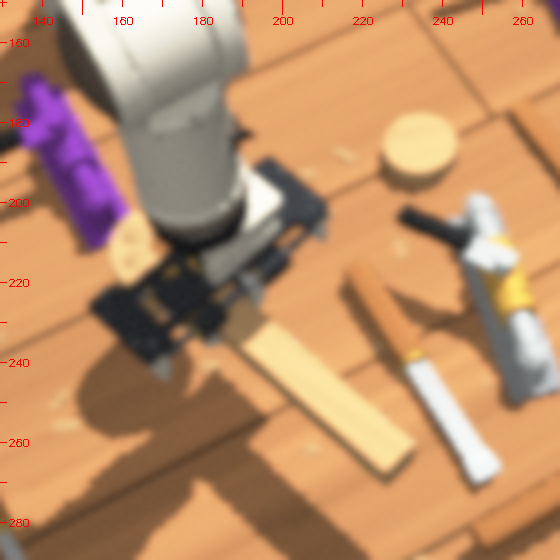

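View pics/w1.png

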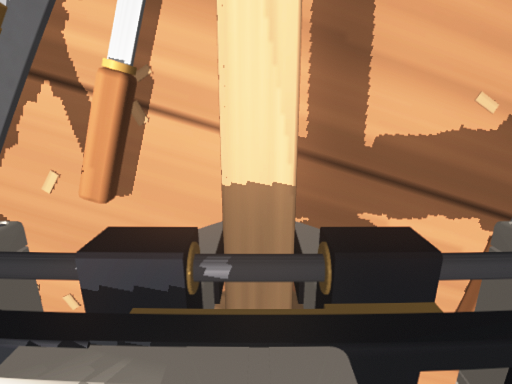

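Run:
```python
from h import *
s=load("s1");d=load("d1")
for a,b in [((225.3,269.5),(200.5,126.9)),((232.8,261.3),(200.9,133.1))]: print(tri([(s,a),(d,b)]))
p=manip.current_tool_pos();u=np.array([np.cos(np.radians(16.65)),np.sin(np.radians(16.65)),0])
h=p-.075*u;h[2]=.146;print(p,h,proj(d,h),"seen 271.9,118.3")
e=p+.198*u;e[2]=.132;n=np.array([-u[1],u[0],0])*.017
print(proj(d,[e-n,e+n]),proj(s,[e-n,e+n]))
```

```text
(array([ 0.7403, -0.2147,  0.1252]), [np.float64(0.00011597393774365643), np.float64(0.00011597393774383859)])
(array([ 0.7308, -0.1812,  0.1262]), [np.float64(0.0017653063210504754), np.float64(0.001765306321050409)])
[ 0.5466 -0.2518  0.1049] [ 0.4747 -0.2733  0.146 ] [[272.0819 117.9142]] seen 271.9,118.3
[[199.9473 126.1311]
 [200.9348 132.1487]] [[226.2697 268.2799]
 [233.9921 260.6169]]
```

The lifted blank matches the level prediction within 1–1.5 px, and the fixed cameras showed the same offset when it lay on the bench. Carrying it over to the clamp.

```bash
python3 - <<'E'
from h import *
f=np.array([.4722+.075*np.cos(np.radians(15)),.2518+.075*np.sin(np.radians(15)),.095]);o=down(-75)
manip.servo_line((.5466,-.2518,.22),vel=.12)
manip.servo_line((f[0],f[1],.22),ori=o,vel=.15)
manip.servo_line((f[0],f[1],.12),vel=.08)
print(manip.current_clock(),manip.current_tool_pos(),manip.current_finger_gap(),manip.current_wrist_torque(),manip.current_force())
manip.sleep(.3)
snap("side","d2");snap("scene","s2");snap("wrist","w2")
E
python3 - <<'E'
from crop import crop
crop("pics/d2.png","pics/d2c.png",160,180,140,110,5)
crop("pics/s2.png","pics/s2c.png",210,90,160,140,4)
E
```

```text
23.3 [0.545  0.2715 0.1206] 0.033581211343182156 [ 0.0524 -0.0006 -0.0311] [-0.0327 -0.3637 -3.2826]
```

View pics/d2c.png

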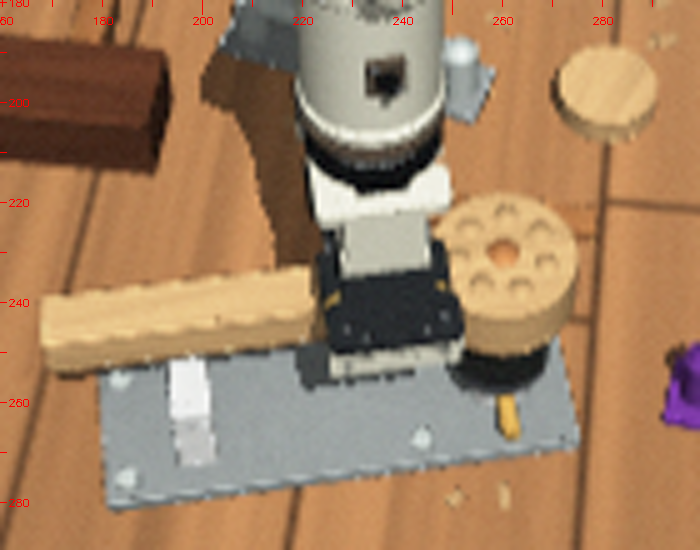

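View pics/s2c.png

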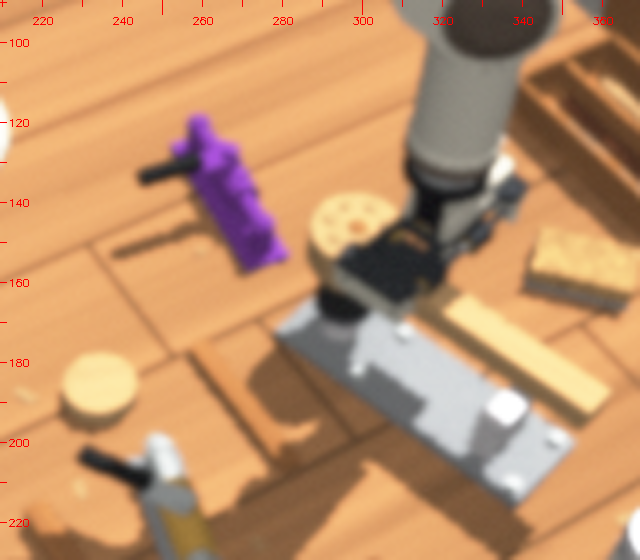

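View pics/w2.png

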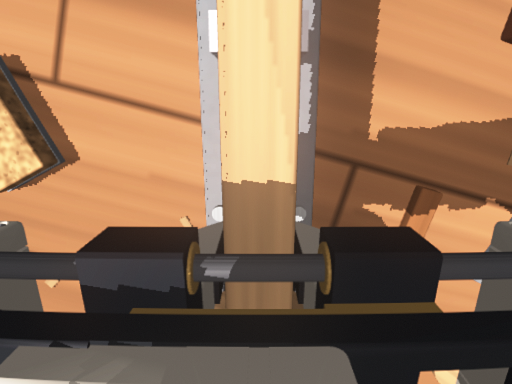

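The w2 view shows the stem centred over the clamp between the prongs (209 and 306, stem centre about 259). I'll check the head position numerically, then descend.

```bash
python3 - <<'E'
from h import *
s=load("s2");d=load("d2")
x,r=tri([(s,(298.8,146.5)),(d,(260.1,230.3))]);print("head",x,r,"pod .4722 .2518")
print(proj(d,[.4722,.2518,.1616]),proj(s,[.4722,.2518,.1616]))
# stem end pred, level
u=np.array([np.cos(np.radians(15)),np.sin(np.radians(15)),0]);n=np.array([-u[1],u[0],0])*.017
e=np.array([.4722,.2518,0])+.273*u;e[2]=.1476
print(proj(d,[e-n,e+n]),"seen",[(160+41/5-.5,180+298/5-.5),(160+46/5-.5,180+345/5-.5)],proj(s,[e-n,e+n]),"seen",[(210+583/4-.5,90+422/4-.5),(210+610/4-.5,90+390/4-.5)])
p=manip.current_tool_pos()
manip.servo_line((.5446,.2712,.096),ori=down(-75),vel=.05);manip.sleep(1)
print(manip.current_tool_pos(),manip.current_tcp_rot(),manip.current_finger_gap(),manip.current_force(),manip.current_wrist_torque(),manip.current_joint_velocities(),manip.current_clock())
snap("side","d3");snap("scene","s3")
E
python3 - <<'E'
from crop import crop
crop("pics/d3.png","pics/d3c.png",160,150,140,140,4)
E
```

```text
head [0.4711 0.2514 0.1583] [np.float64(0.0026196979613962615), np.float64(0.0026196979613965035)] pod .4722 .2518
[[260.5257 229.3229]] [[299.7436 146.4583]]
[[168.0507 238.7481]
 [168.4727 248.4727]] seen [(167.7, 239.1), (168.7, 248.5)] [[357.6899 193.306 ]
 [363.2141 187.5416]] seen [(355.25, 195.0), (362.0, 187.0)]
[0.5446 0.2712 0.096 ] [ 0.7933 -0.6088 -0.     -0.    ] 0.03375947735771077 [ 0.1901 -0.1497 -3.8574] [ 0.0204  0.0023 -0.0116] [ 0.0013  0.0005 -0.0013  0.0015  0.0003  0.0004  0.0002] 25.3833
```

View pics/d3c.png

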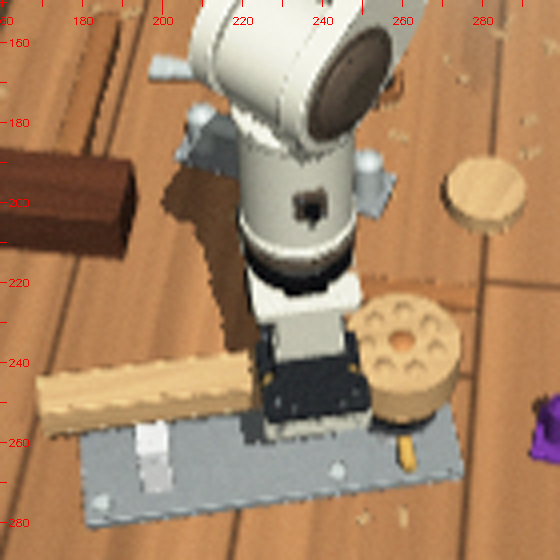

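View pics/s3.png

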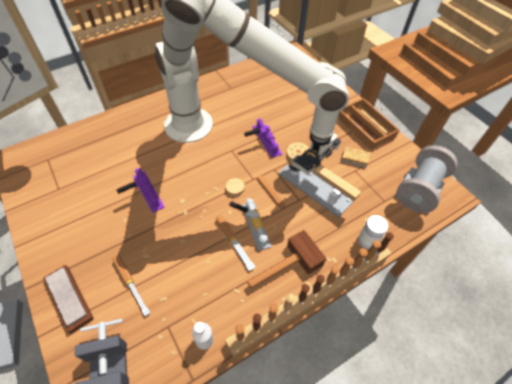

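The blank sits level over the clamp with its head over the pod. The lever is still half open and nothing else has moved. Handing in.

Run:
```python
from h import *
manip.hand_in();print(manip.current_clock(),manip.current_finger_gap())
```

```text
the job is handed in; nothing more can be done
the job is handed in; nothing more can be done
```

I set the valve lever half open, gripped the blank at its balance point, and handed the job in at about 25 s. The arm was holding the blank still over the vacuum clamp. No verdict is reported, so what follows is my own measurement.

- **Valve:** I turned it from about 0.31 rad to 0.774 rad, measured in the wrist camera (half open is 0.785). In the last pictures the lever was still there.
- **Grip:** I closed on the stem with 40 N, aiming 75 mm from the head's centre. The finger gap stayed at about 34 mm, equal to the stem width, and the wrist torque was near zero.
- **Position over the clamp:** The head was about 1 mm from the pod centre when triangulated just before the final 2.5 cm descent. I set the grip to the clamp's measured 15°, and the wrist picture showed the stem centred between the prongs.
- **Height:** The underside is about 31 mm above the pod, worked out from the tool height. I did not measure it separately at the final pose.
- **Stillness and contact:** Joint speeds were at most 0.0015 rad/s. The tool force showed only the blank's weight (about 3.9 N), so there was no sign of it touching the clamp.
- **Other things on the bench:** None looked displaced in the last pictures. I did not measure them.

**Disagreements:**
- The pod's top triangulated at 55 mm against the stated 60 mm, and I used 60.
- The fixed cameras put the stem end about 6 mm low, but they showed the same offset when the blank lay flat on the bench, so I took it as level.

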